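# Index the knob dial to its empty nest and lock it

## Robot

A 6-joint arm with a two-finger parallel gripper is mounted at the origin on a cart in front of the work surface, level with it; the furniture and walls round the work are solid. World frame = base frame: x ahead of the robot, y to its left, z up, the work surface at z = 0. Lengths are in mm, angles in rad, forces in N, time in s.
With the tool pointing down it reaches from about 350 to 775 mm from the base axis. Payload 7.3 kg.
Tool frame: the origin (TCP) lies midway between the tips of the shut fingers; the grasp point (between the pads) lies 19 mm behind it (grasp_offset is the z of the grasp point in the tool frame, in mm); z points along the fingers, y is the direction in which the jaws open and shut (so a half turn about z gives the same grasp; the last joint's range is limited). The gripper opens to 92 mm and grips with 3 to 60 N. Pads are 19 mm wide; open, the fingers measure 130 mm over their backs; the gripper's body (75 mm by 190 mm) begins 47 mm behind the grasp point.
Start: joints at [1.049, 0.342, 1.524, -0, 1.275, -0.146], TCP at [192.671, 488.388, 226.741] pointing down, gripper open.
Joint ranges: [-2.53, 2.53], [-0.77, 2.02], [0.04, 2.7], [-1, 4.14], [0.28, 2.66], [-3.11, 3.11]. Speed limits (rad/s): [2.57, 2.57, 3.14, 3.14, 3.14, 3.14].

## Interface

Orientations are given as [roll, pitch, yaw] about the fixed x, y, z axes, in that order (R = Rz(yaw) Ry(pitch) Rx(roll)).
In Python, from plant import get_obs, capture, camera_model, close_job, boxes_of, regions_of, place_of, grasp_offset gives the robot as it stands. The module is installed in compiled form; this text tells all that it offers.
- The arm moves only by the tool send_rows, never from a script. Its argument "targets" is a list that holds one entry, the list of rows, each a list of 7 numbers: the turn, a rotation vector about the tool's x, y, z in degrees, then the shift along the tool's x, y, z in mm, then the closure, from -1 (fully open) to 1 (shut). A call has 1 to 5 rows; each row is the pose to reach, as a shift and turn from the pose commanded when the call began, along the tool's axes at that moment; what a row does not reach only later rows make up. A row lasts 1/12 s, in which the tool goes at most 41.7 mm and 7.16 degrees, less where a joint would pass 70% of its speed; a pose out of reach is approached as far as the arm can. A call with a gripper value outside its range is refused whole. The fingers move at their own pace and stop on an object; the grip force is fixed at half the most. Time passes only in rows, so rows that repeat a pose let the fingers close. It gives the time, the measured TCP pose, the force and the opening at its end, in the units of the state.
- get_obs(): the state, without advancing time (a new reading comes with each control period).
- capture(name): name is "side" or "top" or "wrist"; returns the picture (384x512x3 uint8, red, green, blue); there is no depth.
- camera_model(name): a dict with "K" (3x3 intrinsics, pixels), "world_to_cam" (4x4, takes a point from world to camera coordinates). Camera axes: x right, y up, looking along -z (the intrinsics and any distortion apply to the point x, -y, -z); pixel columns grow to the right and rows downward; lengths in mm; the calibration is good to about 2 mm. A picture is of the moment at which its call begins: read the wrist's pose just before it. camera_model takes no time and is no camera call; for the wrist camera it gives the pose at the moment of the call.
- close_job(): hands the job in, once; it reports no verdict.
Trained networks look in the newest picture that a camera, given by its name, has taken for a name from the list of things; names that differ only in an ending like _2 or _b are one class to them, and where a whole thing is asked for, a point or a joint stands for the part that bears it (a point fixed in the world has none). Each returns a list of dicts, best first, with "conf" (0 to 1); they miss things now and then, are a little off and sometimes report something else, mostly with a low value. They report only what shows in the picture. A call takes as long as a camera call. They do not tell look-alikes from the thing itself.
- boxes_of(label, camera): "location" ([row, column] in pixels, amid what is visible of it).
- regions_of(label, camera): "region" (384x512 bool, what is visible of it) and "location" ([row, column] in pixels, amid what is visible of it).
- place_of(label, camera): "location" ([row, column] in pixels: a listed point, or the origin of a listed thing).
The state is a dict: "time": time; "joint_positions": joint angles; "dq": joint speeds; "tau": joint torques, N m; "tool_pos": TCP position; "tcp_rot": TCP orientation; "contact_force": force on the tool from outside, world axes, zero at the start; "moment": the same for the moment, N m; "grip_width": finger opening in mm.
Only numpy, scipy, OpenCV 4.12 (cv2) and the standard library are available. Lean on these libraries where they do the work, as an engineer would, in place of code of your own. Each camera call takes 0.05 s, during which the arm holds its last target.

## Task

On the rotary knob dial one of the four nests is empty. Push the upright pegs on the dial's rim to spin it until the empty nest stands at the loading pointer on the front of the base, then push the lock bolt at the side fully home, so that its pin sits in the rim slot and the next knob can be loaded, and draw back. Only push, with the fingers beside a peg or the bolt's knob and never around it: grip and lift nothing, keep the three loaded knobs seated in their nests, and leave the loose things round the dial where they are.

Things in the scene. Friction and masses are not known exactly. Their poses are not given: they have to be found in the camera images.
- dial_base: Fixed grey base plate of the dial, 250 x 250 x 10 mm with a 90 mm wide tongue to its -y side. Origin: on the dial's axis at worktop height. Its own -x axis points from the axis to the loading pointer, a small steel arrow at the middle of the front edge (tip 132 mm from the axis, 43 mm above the worktop); its -y axis points from the axis to the lock bolt.
- dial (a joint): How far the dial plate has turned since the start, in rad, counter-clockwise seen from above; it turns endlessly both ways. Where it stands to the pointer must be taken from the empty nest and the base. The plate is an aluminium disc 260 mm across, its top 40 mm above the worktop, with four 15 mm wide slots in the rim, one outside each nest; a stiff bearing (about 0.16 N m, some 1.5 N at a peg) keeps it where it is left.
- dial_centre (a point): Point on the dial's axis, on the plate's top face. A hub 60 mm across (70 mm above the worktop at the most) stands there.
- empty_nest (a point): The empty nest: a dark steel ring 47 mm across with a 27 mm bore, 10 mm high on the plate; this point is the centre of its mouth, 70 mm from the dial's axis. The other three nests, each a quarter turn on, are like it and hold a black knob.
- peg_1 (a point): Middle (64 mm above the worktop) of an upright black turning peg, 13 mm thick, 15 mm at its head, from the plate's top to 85 mm above the worktop, 114 mm from the dial's axis. It stands an eighth of a turn counter-clockwise (seen from above) of the empty nest.
- peg_2 (a point): The like, the next peg counter-clockwise (a quarter turn on).
- peg_3 (a point): The like, the next peg counter-clockwise.
- peg_4 (a point): The like, the next peg counter-clockwise; it stands an eighth of a turn clockwise of the empty nest.
- lock_bolt (a joint): Travel of the lock bolt in m: 0 = drawn back, 0.020 = fully home. It slides along the base's +y axis, towards the dial's axis, with about 2 N of friction, and stays where it is left. Its pin is 12 mm thick with a round nose, which enters a rim slot after about 5 mm of travel and pulls the dial the last 3 mm or so straight; if no slot is in front of it, it stops against the rim.
- bolt_knob (a point): Middle of the bolt's upright black thumb knob, 18 mm thick, from 54 to 83 mm above the worktop, on a thin stem; this point is at 68 mm, 216 mm from the dial's axis when the bolt is drawn back and 196 mm when it is home. Pushed from its outer side. The bolt's housing, between knob and dial, is 46 mm high.
- loaded_knob_1: Loose round black pot-lid knob, 41 mm across and 32 mm high, standing stem down in a nest; origin at the centre of its underside, 40 mm above the worktop; it reaches to 72 mm.
- loaded_knob_2: The like, in the nest opposite the empty one.
- loaded_knob_3: The like, in the third nest.
- next_knob: Loose black pot-lid knob like the loaded ones, standing on the worktop near the dial; origin at the centre of its underside. To be left alone.
- rivet_set_long: Loose steel rivet set (punch), 24 mm across, 66 mm high, standing on the worktop; origin at the centre of its underside. To be left alone.
- rivet_set_short: Loose steel rivet set, 25 mm across, 58 mm high, standing near the long one; origin at the centre of its underside. To be left alone.
- grease_tin: Loose flat round tin with a red lid, 72 mm across, 38 mm high, on the worktop; origin at the centre of its underside. To be left alone.
There are look-alikes about, which are no part of the job. Leave any purple or yellow look-alike of the loaded_knob_1 alone. Leave any red look-alike of the loaded_knob_3 alone.

How it is judged:
By the outcome, as a careful person would: the job done as asked, in the order asked, and still so for the second after the job is handed in, with the robot touching nothing.
It also fails if it takes over 72 s, if anything falls off the work surface, if the arm or the gripper's body presses on something with over 40 N, if the wrist force passes 120 N, or if a joint passes its speed limit or range.

## Working session

There is one attempt and no reset: what is moved stays moved. The work goes in short steps, Python scripts to look and compute and a tool call to move; the robot and the scene stay as the last step left them, time stands still between calls to the robot, and variables do not carry over. Pictures are saved under pics/ and viewed, and the job is handed in when it is done.

Besides the shell and the picture viewer there is one more tool, called after "Request:" as name(argument=value, ...) on one line, values as JSON. send_rows: Moves the arm, as the interface text tells. Its arguments: {"type":"object","properties":{"targets":{"type":"array","items":{"type":"array","items":{"type":"array","items":{"type":"number"}}}}},"required":["targets"]}

```bash
mkdir -p pics; python3 - <<'E'
from plant import *
import cv2,numpy as np
o=get_obs();print({k:np.round(v,3).tolist() for k,v in o.items()})
for c in("top","side","wrist"):
    im=capture(c);cv2.imwrite(f"pics/{c}0.png",cv2.resize(im[:,:,::-1],(800,600),interpolation=cv2.INTER_CUBIC))
    m=camera_model(c);print(c,np.round(m["K"],1).tolist(),np.round(m["world_to_cam"],3).tolist(),[k for k in m])
    if c!="wrist":
        for l in ["dial_centre","empty_nest","peg_1","bolt_knob","dial_base","loaded_knob_1","next_knob","rivet_set_long","rivet_set_short","grease_tin"]:
            print(c,l,[(np.round(d["location"]).tolist(),round(d["conf"],2)) for d in place_of(l,c)][:6])
E
```

```text
{'time': 0.0, 'joint_positions': [1.049, 0.343, 1.525, 0.0, 1.275, -0.146], 'dq': [-0.0, -0.0, 0.001, -0.001, -0.0, -0.001], 'tau': [-0.002, -43.124, -24.422, 0.072, 0.056, -0.0], 'tool_pos': [192.444, 488.026, 226.03], 'tcp_rot': [-3.14, -0.0, 2.766], 'contact_force': [0.171, -0.122, 0.344], 'moment': [0.047, 0.049, 0.011], 'grip_width': 91.746}
top [[491.1, 0.0, 259.8], [0.0, 491.1, 196.9], [0.0, 0.0, 1.0]] [[0.027, -1.0, 0.001, -12.127], [0.987, 0.027, 0.156, -605.298], [-0.156, -0.003, 0.988, -1780.748], [0.0, 0.0, 0.0, 1.0]] ['K', 'world_to_cam']
top dial_centre [([213.0, 240.0], 0.91)]
top empty_nest [([223.0, 256.0], 0.71)]
top peg_1 [([208.0, 272.0], 0.87), ([219.0, 214.0], 0.87), ([245.0, 249.0], 0.86), ([185.0, 236.0], 0.65)]
top bolt_knob [([221.0, 300.0], 0.55)]
top dial_base []
top loaded_knob_1 [([144.0, 205.0], 0.59), ([226.0, 323.0], 0.53), ([229.0, 230.0], 0.5), ([202.0, 227.0], 0.43), ([194.0, 313.0], 0.43), ([200.0, 253.0], 0.39)]
top next_knob [([252.0, 174.0], 0.66)]
top rivet_set_long [([225.0, 179.0], 0.39)]
top rivet_set_short [([207.0, 182.0], 0.38)]
top grea
[... 428 characters left out ...]
81), ([218.0, 229.0], 0.69)]
side bolt_knob [([173.0, 290.0], 0.68), ([328.0, 319.0], 0.27)]
side dial_base []
side loaded_knob_1 [([258.0, 150.0], 0.77), ([173.0, 299.0], 0.59), ([210.0, 256.0], 0.54), ([236.0, 253.0], 0.5), ([237.0, 291.0], 0.5), ([310.0, 239.0], 0.3)]
side next_knob [([324.0, 319.0], 0.52)]
side rivet_set_long [([320.0, 262.0], 0.59)]
side rivet_set_short [([309.0, 238.0], 0.72), ([320.0, 262.0], 0.26)]
side grease_tin [([178.0, 294.0], 0.5), ([228.0, 313.0], 0.25)]
wrist [[328.4, 0.0, 261.0], [0.0, 328.4, 188.2], [0.0, 0.0, 1.0]] [[0.367, 0.93, 0.001, -526.646], [-0.899, 0.355, -0.255, 31.081], [-0.238, 0.093, 0.967, -389.625], [0.0, 0.0, 0.0, 1.0]] ['K', 'world_to_cam']
```

```bash
python3 - <<'E'
import cv2
a=cv2.imread("pics/top0.png");
c=a[190:440,230:590]; cv2.imwrite("pics/top0c.png",cv2.resize(c,(800,556),interpolation=cv2.INTER_CUBIC))
E
```

```text
(no output)
```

View pics/top0.png

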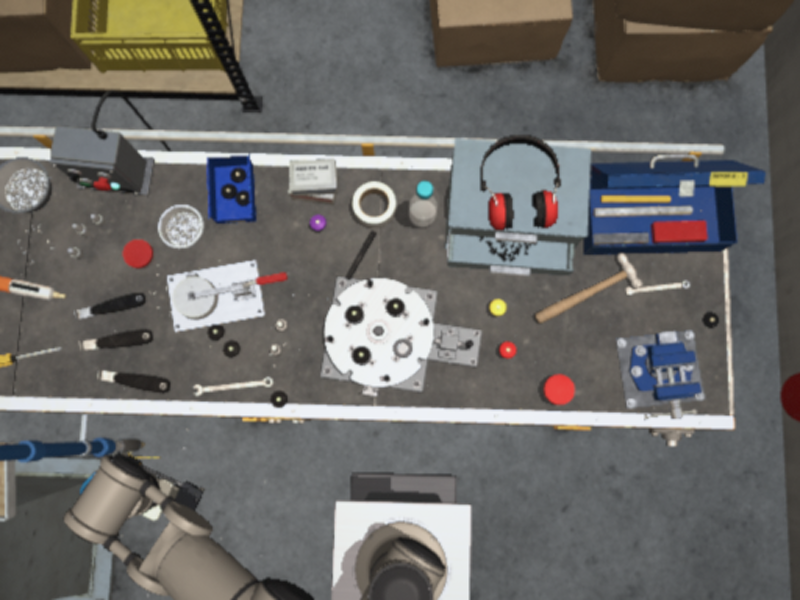

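View pics/side0.png

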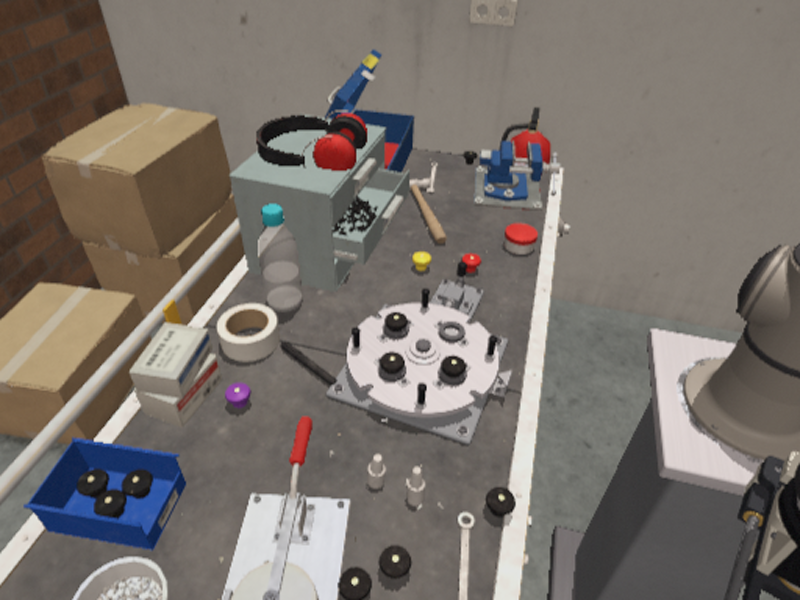

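```bash
sleep 1
```

```text
(no output)
```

View pics/top0c.png

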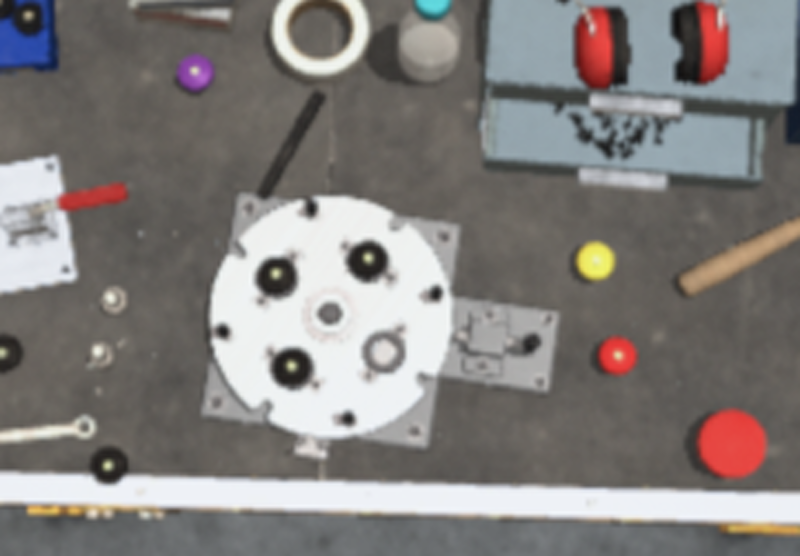

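The top view (800-px scale) shows the dial at (378,332), the empty nest at (402,348), the pointer at (370,392) and the bolt knob at (468,343). The look-alikes, purple (317,222), yellow (498,307) and red (508,350), are clear of them. The nest has to turn about 60° clockwise to reach the pointer. Next I'll get coarse world positions.

```bash
cat > h.py <<'E'
import numpy as np,cv2
from plant import *
def ray(c,px,m=None):
    m=m or camera_model(c);K=np.array(m["K"]);T=np.array(m["world_to_cam"])
    r,col=px;d=np.array([(col-K[0,2])/K[0,0],-(r-K[1,2])/K[1,1],-1.])
    R=T[:3,:3];return -R.T@T[:3,3],R.T@d
def onz(c,px,z,m=None):
    o,d=ray(c,px,m);return o+d*(z-o[2])/d[2]
def proj(c,p,m=None):
    m=m or camera_model(c);K=np.array(m["K"]);T=np.array(m["world_to_cam"])
    q=T[:3,:3]@np.array(p)+T[:3,3];x=q[0]/-q[2];y=-q[1]/-q[2]
    return np.array([K[1,1]*y+K[1,2],K[0,0]*x+K[0,2]])
def totool(dw,yaw):  # world shift -> tool axes, tool pointing down
    dx,dy,dz=dw;c,s=np.cos(yaw),np.sin(yaw)
    return np.array([c*dx+s*dy, s*dx-c*dy, -dz])
E
python3 - <<'E'
from h import *
for c,l in(("top",[("dial_centre",(213,240),40),("nest",(223,256),50),("peg1",(208,272),64),("peg",(219,214),64),("peg",(245,249),64),("peg",(185,236),64),("bolt",(221,300),68),("pointer",(392*.64,370*.64),43)]),("side",[("dial_centre",(223,270),40),("nest",(211,291),50),("peg",(221,312),64),("peg",(194,271),64),("peg",(218,229),64),("bolt",(173,290),68),])):
    for n,p,z in l: print(c,n,np.round(onz(c,p,z),0))
E
```

```text
top dial_centre [544.  76.  40.]
top nest [507.  16.  50.]
top peg1 [563. -42.  64.]
top peg [516. 170.  64.]
top peg [425.  39.  64.]
top peg [645.  93.  64.]
top bolt [ 517. -145.   68.]
top pointer [403.  83.  43.]
side dial_centre [550.  61.  40.]
side nest [504.  10.  50.]
side peg [442.  47.  64.]
side peg [570. -28.  64.]
side peg [654.  98.  64.]
side bolt [ 536. -135.   68.]
```

```bash
python3 - <<'E'
from h import *
o=get_obs();m=camera_model("wrist");T=np.array(m["world_to_cam"]);C=-T[:3,:3].T@T[:3,3]
print(C,-T[2,:3],totool(C-o["tool_pos"],o["tcp_rot"][2]))
E
```

```text
[128.36387118 515.25931863 384.91611364] [ 0.23783791 -0.0931733  -0.96682566] [  69.66324535    1.39427491 -158.15827161]
```

View pics/wrist0.png

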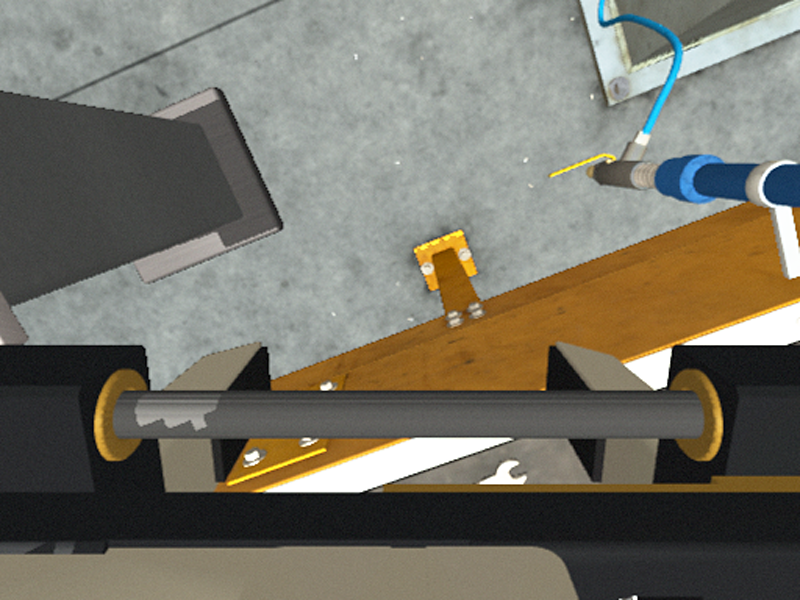

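```bash
python3 - <<'E'
from h import *
o=get_obs();yaw=o["tcp_rot"][2]
for t in([192,488,330],[590,40,335],[400,250,335]): print(t,totool(np.array(t)-o["tool_pos"],yaw).round(1))
E
```

```text
[192, 488, 330] [   0.5   -0.6 -103.2]
[590, 40, 335] [-534.2 -271.3 -108.2]
[400, 250, 335] [-280.4 -145.7 -108.2]
```

Request:
send_rows(targets=[[[0,0,-7,0,0,-40,1],[0,0,-14,0,0,-80,1],[0,0,-21.5,-20,-10,-105,1],[0,0,-21.5,-57,-29,-105,1],[0,0,-21.5,-94,-48,-105,1]]])

```text
time: 1.57
tool_pos: [263.0, 409.3, 333.5]
tcp_rot: [3.138, 0.003, -3.138]
contact_force: [1.6, 0.3, -1.2]
grip_width: 62.9
```

Request:
send_rows(targets=[[[0,0,0,-27,-31,0,1],[0,0,0,-54,-62,0,1],[0,0,0,-81,-93,0,1],[0,0,0,-108,-124,0,1],[0,0,0,-135,-155,0,1]]])

```text
time: 1.98
tool_pos: [398.3, 252.4, 332.0]
tcp_rot: [3.141, 0.001, 3.141]
contact_force: [0.4, 1.1, 0.1]
grip_width: 29.6
```

Request:
send_rows(targets=[[[0,0,0,-27,-31,0,1],[0,0,0,-54,-62,0,1],[0,0,0,-81,-93,0,1],[0,0,0,-108,-124,0,1],[0,0,0,-135,-155,0,1]]])

```text
time: 2.4
tool_pos: [533.3, 97.2, 331.9]
tcp_rot: [3.141, 0.0, 3.141]
contact_force: [0.9, 1.1, 0.6]
grip_width: 1.0
```

Request:
send_rows(targets=[[[0,0,0,-27,-28,0,1],[0,0,0,-50,-50,0,1],[0,0,0,-50,-50,0,1],[0,0,0,-50,-50,0,1]]])

```text
time: 2.73
tool_pos: [582.9, 47.7, 330.6]
tcp_rot: [3.141, -0.002, 3.138]
contact_force: [-0.7, -0.3, -0.5]
grip_width: 0.2
```

```bash
python3 - <<'E'
from h import *
o=get_obs();print(o["time"],o["tool_pos"],o["tcp_rot"],o["joint_positions"])
m=camera_model("wrist");im=capture("wrist");np.save("w1.npy",np.array(m["world_to_cam"]))
cv2.imwrite("pics/w1r.png",im[:,:,::-1]);cv2.imwrite("pics/w1.png",cv2.resize(im[:,:,::-1],(800,600),interpolation=cv2.INTER_CUBIC))
for l,z in [("dial_centre",40),("empty_nest",50),("peg_1",64),("bolt_knob",68),("dial_base",0),("loaded_knob_1",40)]:
  for d in place_of(l,"wrist"):
    print(l,np.round(d["location"],1),round(d["conf"],2),onz("wrist",d["location"],z,m).round(1))
E
```

```text
2.7333 [582.921228    47.65598613 330.59497788] [ 3.14128769e+00 -1.66147372e-03  3.13831133e+00] [-4.95552223e-02  4.06091585e-01  1.14564289e+00  2.27829732e-04
  1.59153198e+00 -1.61706544e+00]
dial_centre [209.7 292.6] 0.34 [664.  95.  40.]
empty_nest [ 96.8 231.8] 0.77 [507.5  12.4  50. ]
peg_1 [146.6 189.5] 0.94 [569.7 -42.7  64. ]
peg_1 [112.3 362.8] 0.88 [527.  178.3  64. ]
peg_1 [211.3 292.1] 0.79 [658.3  91.9  64. ]
peg_1 [ 32.8 258.2] 0.6 [434.5  46.9  64. ]
bolt_knob [ 86.2 447.6] 0.21 [496.  278.7  68. ]
loaded_knob_1 [168.9 251.9] 0.82 [604.1  37.1  40. ]
loaded_knob_1 [102.4  54.8] 0.69 [ 513.8 -222.6   40. ]
loaded_knob_1 [ 81.2 307.4] 0.68 [488.1 110.5  40. ]
loaded_knob_1 [157.3 316.1] 0.59 [588.1 125.8  40. ]
loaded_knob_1 [170.1  83.6] 0.57 [ 605.1 -197.3   40. ]
```

```bash
sleep 1
```

```text
(no output)
```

View pics/w1.png

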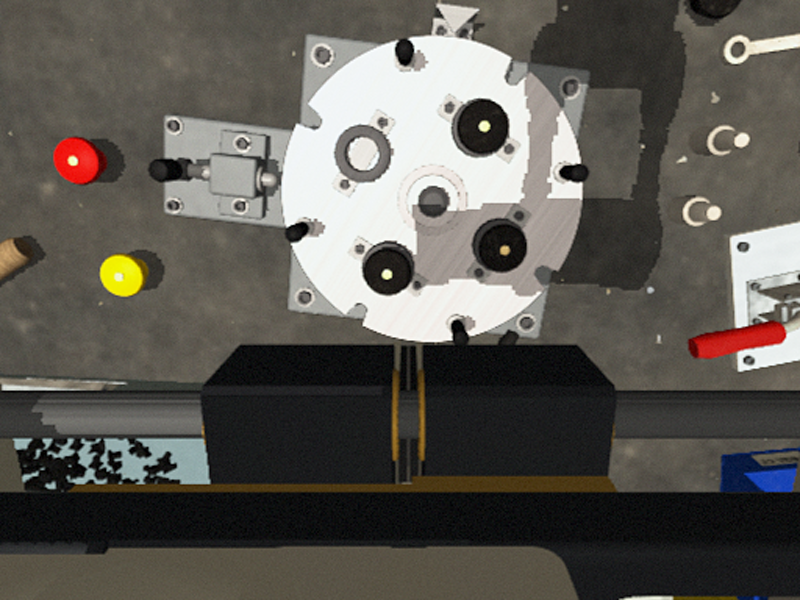

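```bash
python3 - <<'E'
from h import *
m=camera_model("wrist")
s=1.5625
P=lambda x,y,z:onz("wrist",(y/s,x/s),z,m)[:2]
sc=np.array([P(*q,11) for q in((323,53),(570,87),(528,322),(305,298))]);print(sc.round(1),sc.mean(0))
for i in range(4):
  d=sc[(i+1)%4]-sc[i];print(np.linalg.norm(d).round(1),np.degrees(np.arctan2(d[1],d[0]))%90)
t=np.array([P(*q,10) for q in((173,126),(173,205))]);d=t[0]-t[1];print("tongue",t,np.degrees(np.arctan2(d[1],d[0])))
c=np.array([547.4,68.6])
for n,q in(("ptr",(457,30,43)),("knobtop",(160,170,83)),("nest",(362,153,50)),("ctr",(433,202,70))):
  p=P(*q);d=p-c;print(n,p,np.linalg.norm(d),np.degrees(np.arctan2(d[1],d[0])))
im=cv2.imread("pics/w1r.png");cv2.imwrite("pics/w1c.png",cv2.resize(im[0:220,95:385],None,fx=2.7,fy=2.7,interpolation=cv2.INTER_CUBIC))
E
```

```text
[[425.5 -21. ]
 [452.5 193.6]
 [667.9 170.1]
 [643.8 -47.4]] [547.43178086  73.83165571]
216.2 82.82637928350978
216.7 83.78794569993018
218.8 83.66325952507742
219.9 83.1100728682957
tongue [[ 485.33876168 -157.21193956]
 [ 554.9576064  -165.28038086]] 173.38922653936706
ptr [414.3612442   90.89957574] 134.89470568629926 170.48469971127003
knobtop [ 521.81866106 -139.24940241] 209.4177141145434 -97.01646753816803
nest [508.66616844  14.07119037] 66.88572931953735 -125.38758752094913
ctr [546.9981604   72.39820369] 3.819401307806575 96.03927158928033
```

View pics/w1c.png

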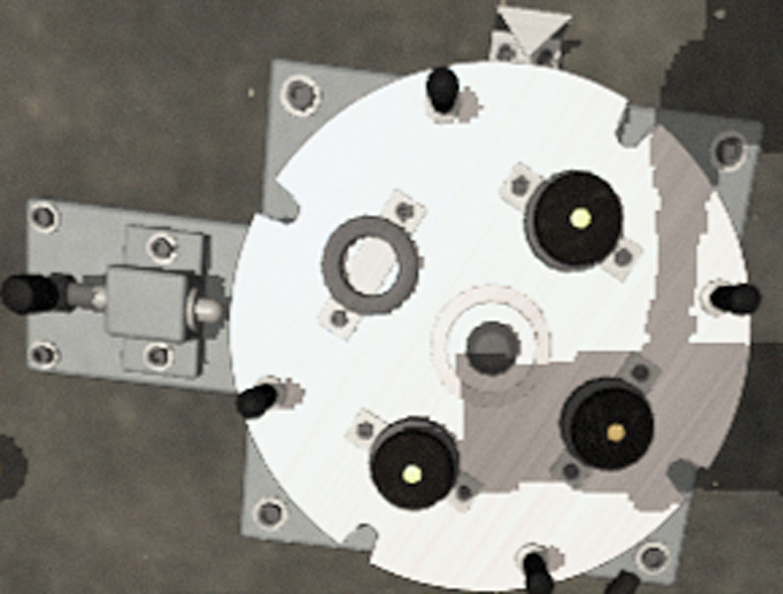

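Choice check. The nest without a black knob is the grey ring at crop (370,265), about 69.5 mm from the axis, so it is the empty one. The other three rings hold black knobs. Peg_1 is at crop (258,400), the arrow at (535,35) and the bolt's thumb knob at (32,293). The dial needs about −63°, which I'll do by pushing peg_1 clockwise from its +x side.

Request:
send_rows(targets=[[[0,0,-6,-9,-35,10,1],[0,0,-11,-18,-70,30,1],[0,0,-11,-18,-84,65,1],[0,0,-11,-18,-84,105,1],[0,0,-11,-18,-84,145,1]]])

```text
time: 3.5
tool_pos: [600.3, -35.7, 186.0]
tcp_rot: [-3.141, 0.002, -2.951]
contact_force: [1.1, 0.8, -1.0]
grip_width: 0.6
```

Request:
send_rows(targets=[[[0,0,0,0,0,30,1],[0,0,0,0,0,50,1],[0,0,0,0,0,70,1],[0,0,0,0,0,70,1]]])

```text
time: 3.83
tool_pos: [597.6, -34.0, 112.8]
tcp_rot: [3.139, -0.007, -2.949]
contact_force: [-1.0, 0.7, -0.4]
grip_width: 0.1
```

```bash
python3 - <<'E'
from h import *
o=get_obs();print(o["time"],o["tool_pos"],o["tcp_rot"],o["contact_force"])
m=camera_model("wrist");im=capture("wrist");
cv2.imwrite("pics/w2.png",cv2.resize(im[:,:,::-1],(800,600),interpolation=cv2.INTER_CUBIC))
for d in place_of("peg_1","wrist"):
    print(np.round(d["location"],1),round(d["conf"],2),onz("wrist",d["location"],64,m).round(1))
E
```

```text
3.8333 [597.64712698 -33.98263806 112.75732299] [ 3.13872878 -0.00699219 -2.94944359] [-1.00962809  0.65380459 -0.36678504]
[167.7 251.8] 0.74 [571. -43.  64.]
[319.  412.9] 0.72 [658.6  92.7  64. ]
```

```bash
sleep 1
```

```text
(no output)
```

View pics/w2.png

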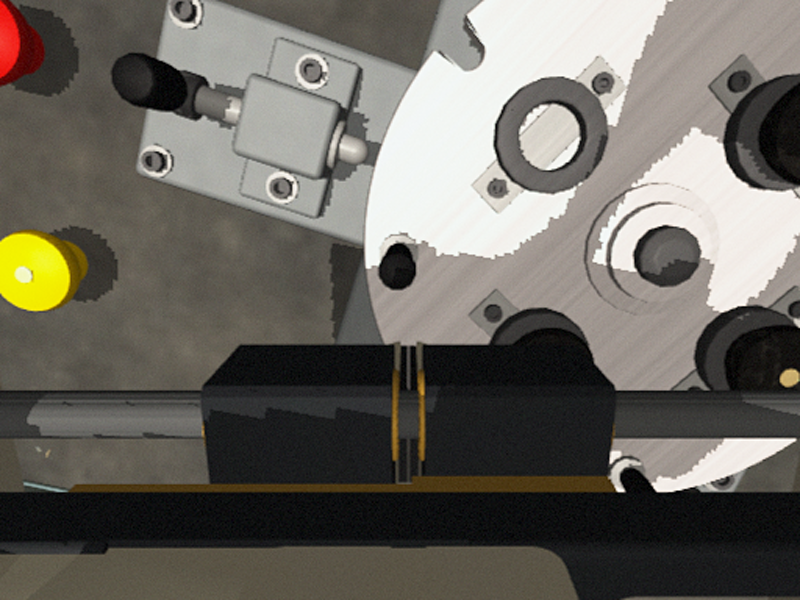

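The picture shows peg_1 at (397,265). Its measured position, (571,−43), agrees with the first one, and the shut fingers are on its +x side. I'm going down and closing in on the peg.

Request:
send_rows(targets=[[[0,0,0,0,0,20,1],[0,0,0,0,0,40,1],[0,0,0,0,0,55,1],[0,0,0,0,0,55,1]]])

```text
time: 4.27
tool_pos: [599.5, -34.6, 60.9]
tcp_rot: [3.141, -0.002, -2.95]
contact_force: [-0.8, -0.1, -0.1]
grip_width: 0.3
```

Request:
send_rows(targets=[[[0,0,0,4,0,0,1],[0,0,0,8,0,0,1],[0,0,0,11,0,0,1],[0,0,0,11,0,0,1]]])

```text
time: 4.6
tool_pos: [589.5, -37.2, 63.2]
tcp_rot: [-3.141, 0.002, -2.95]
contact_force: [-0.3, -0.3, 0.4]
grip_width: 0.4
```

Request:
send_rows(targets=[[[0,0,2.5,5,-0.7,0,1],[0,0,5,10,-1.2,0,1],[0,0,7.5,15,-1.5,0,1],[0,0,10,20,-1.6,0,1],[0,0,12.5,25,-1.4,0,1]]])

```text
time: 5.02
tool_pos: [566.3, -43.7, 63.1]
tcp_rot: [-3.141, 0.004, 3.113]
contact_force: [1.6, -0.5, 0.6]
grip_width: 0.3
```

```bash
python3 - <<'E'
from h import *
o=get_obs();print(o["time"],o["tool_pos"],o["tcp_rot"],o["contact_force"])
y=o["tcp_rot"][2];c=np.array([547.2,71,0]);print("A",totool(c-o["tool_pos"],y))
m=camera_model("wrist");im=capture("wrist");
cv2.imwrite("pics/w3.png",cv2.resize(im[:,:,::-1],(800,600),interpolation=cv2.INTER_CUBIC))
for l,z in(("peg_1",64),("empty_nest",50)):
  for d in place_of(l,"wrist"):
    p=onz("wrist",d["location"],z,m);print(l,np.round(d["location"],1),round(d["conf"],2),p.round(1),np.degrees(np.arctan2(*(p-c)[1::-1])).round(1))
E
```

```text
5.0167 [566.29960648 -43.65098187  63.08687525] [-3.14086029  0.00375996  3.11263294] [ 1.64435288 -0.52281607  0.57315245]
A [ 22.41139351 114.04986651  63.08687525]
peg_1 [207.1 253.4] 0.79 [548.5 -45.1  64. ] -89.4
```

```bash
sleep 1
```

```text
(no output)
```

View pics/w3.png

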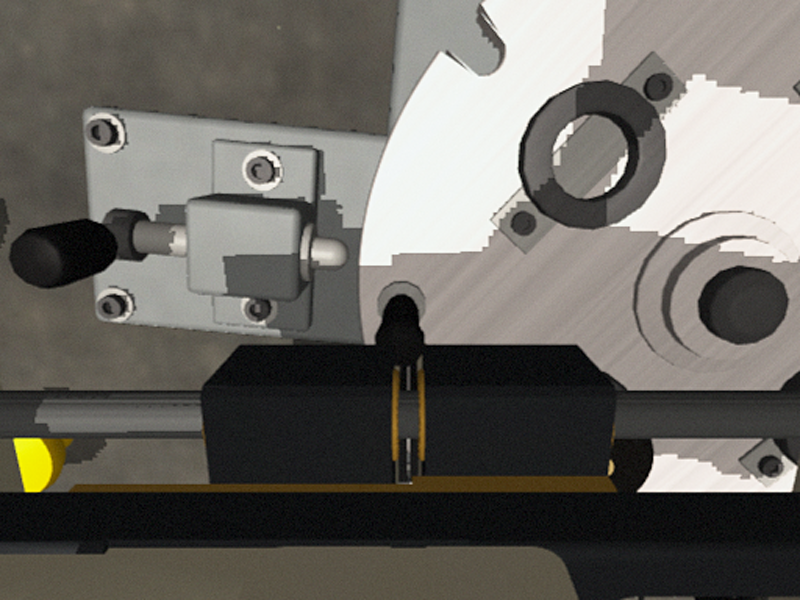

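The peg is centred on the finger faces and the dial has followed by about 10.6° at 1.7 N. I'm continuing round the arc.

Request:
send_rows(targets=[[[0,0,2.5,5,-0.7,0,1],[0,0,5,10,-1.2,0,1],[0,0,7.5,15,-1.5,0,1],[0,0,10,20,-1.6,0,1],[0,0,12.5,25,-1.4,0,1]]])

```text
time: 5.58
tool_pos: [541.1, -44.3, 62.4]
tcp_rot: [-3.141, 0.003, 2.896]
contact_force: [1.5, -0.9, -0.2]
grip_width: 0.6
```

Request:
send_rows(targets=[[[0,0,2.5,5,-0.7,0,1],[0,0,5,10,-1.2,0,1],[0,0,7.5,15,-1.5,0,1],[0,0,10,20,-1.6,0,1],[0,0,12.5,25,-1.4,0,1]]])

```text
time: 6.0
tool_pos: [516.4, -39.6, 62.3]
tcp_rot: [3.141, 0.002, 2.678]
contact_force: [0.9, -2.4, 0.2]
grip_width: 0.5
```

Request:
send_rows(targets=[[[0,0,2.5,5,-0.7,0,1],[0,0,5,10,-1.2,0,1],[0,0,7.5,15,-1.5,0,1],[0,0,10,20,-1.6,0,1],[0,0,12.5,25,-1.4,0,1]]])

```text
time: 6.42
tool_pos: [493.3, -29.7, 62.3]
tcp_rot: [3.141, 0.002, 2.46]
contact_force: [0.5, -1.8, 0.7]
grip_width: 0.6
```

```bash
cat > look.py <<'E'
from h import *
import sys
o=get_obs();print(o["time"],o["tool_pos"],o["tcp_rot"],o["contact_force"])
y=o["tcp_rot"][2];c=np.array([547.2,71,0]);print("A",totool(c-o["tool_pos"],y))
m=camera_model("wrist");im=capture("wrist");
cv2.imwrite(f"pics/{sys.argv[1]}.png",cv2.resize(im[:,:,::-1],(800,600),interpolation=cv2.INTER_CUBIC))
for l,z in(("peg_1",64),("empty_nest",50),("bolt_knob",68)):
  for d in place_of(l,"wrist"):
    p=onz("wrist",d["location"],z,m);print(l,np.round(d["location"],1),round(d["conf"],2),p.round(1),np.degrees(np.arctan2(*(p-c)[1::-1])).round(1),np.linalg.norm((p-c)[:2]).round(1))
E
python3 look.py w4; sleep 1
```

```text
6.4167 [493.31167883 -29.65262453  62.25461436] [3.14102450e+00 1.90648177e-03 2.45985628e+00] [ 0.45816657 -1.78387772  0.70689205]
A [ 21.5822809  112.1120294   62.25461436]
peg_1 [209.3 252.4] 0.84 [477.4 -20.9  64. ] -127.2 115.4
empty_nest [102.4 381.1] 0.66 [477.9  61.9  50. ] -172.5 69.9
```

View pics/w4.png

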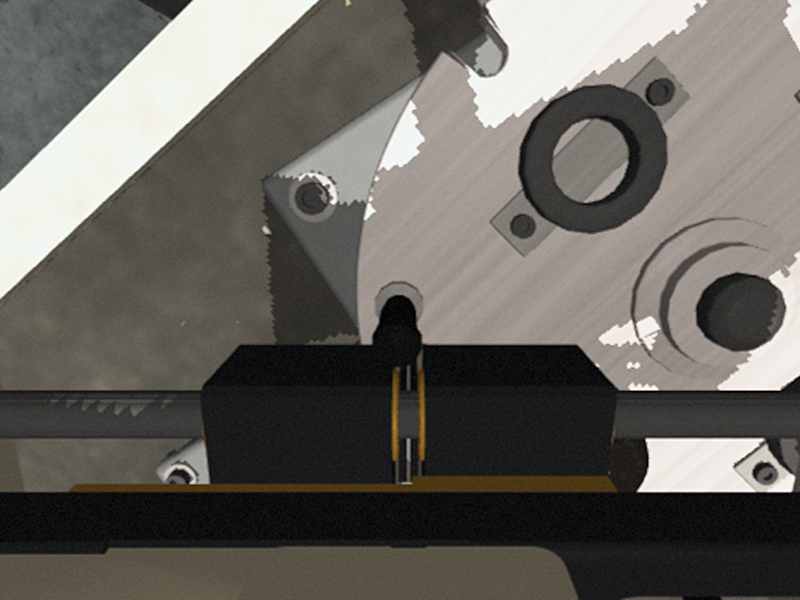

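Request:
send_rows(targets=[[[0,0,2,4,-0.6,0,1],[0,0,4,8,-1.1,0,1],[0,0,6,12,-1.5,0,1],[0,0,8,16,-1.7,0,1],[0,0,9.5,19,-1.7,0,1]]])

```text
time: 7.03
tool_pos: [477.7, -18.8, 62.0]
tcp_rot: [3.14, 0.001, 2.295]
contact_force: [1.8, -1.3, 0.3]
grip_width: 0.5
```

Request:
send_rows(targets=[[[0,0,0.5,1,-0.1,0,1],[0,0,1,2,-0.3,0,1],[0,0,1.5,3,-0.4,0,1],[0,0,2,4,-0.6,0,1],[0,0,2,4,-0.6,0,1]]])

```text
time: 7.45
tool_pos: [473.7, -16.0, 61.7]
tcp_rot: [3.141, 0.0, 2.26]
contact_force: [1.5, -0.5, 0.6]
grip_width: 0.1
```

```bash

python3 look.py w5; sleep 1
```

```text
7.45 [473.69687174 -16.00253723  61.72350822] [3.14145854e+00 1.40625508e-05 2.25958583e+00] [ 1.54516822 -0.46838171  0.64620889]
A [ 20.44853061 112.04467388  61.72350822]
peg_1 [208.8 251.4] 0.87 [458.9  -4.3  64. ] -139.5 116.1
empty_nest [106.7 378.8] 0.98 [476.9  74.4  50. ] 177.3 70.4
bolt_knob [192.1 456.5] 0.74 [528.8  65.9  68. ] -164.6 19.1
```

View pics/w5.png

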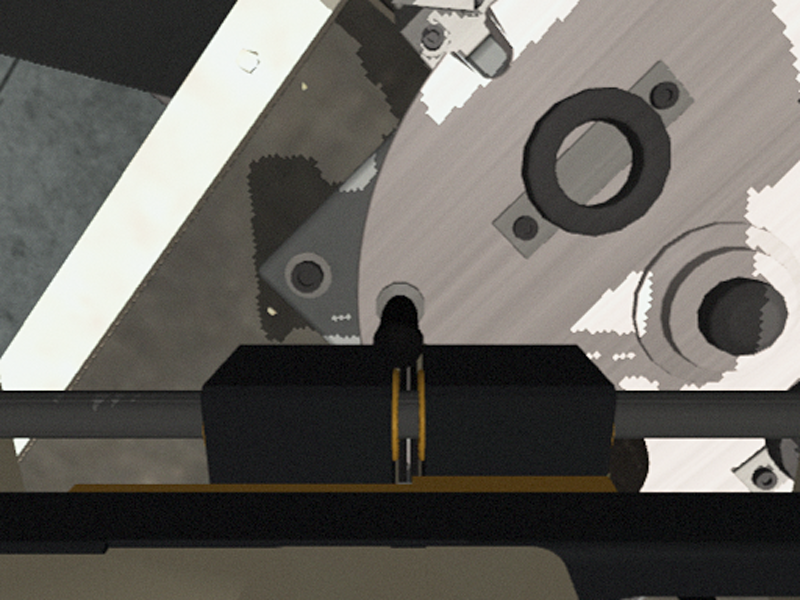

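Request:
send_rows(targets=[[[0,0,0.5,1,-0.1,0,1],[0,0,1,2,-0.3,0,1],[0,0,1.5,3,-0.4,0,1],[0,0,1.5,3,-0.4,0,1]]])

```text
time: 7.98
tool_pos: [471.1, -13.8, 61.7]
tcp_rot: [-3.141, -0.0, 2.233]
contact_force: [0.4, -0.2, 0.8]
grip_width: 0.6
```

Request:
send_rows(targets=[[[0,0,0,-6,0,0,1],[0,0,0,-14,0,0,1],[0,0,0,-14,0,-30,1],[0,0,0,-14,0,-65,1],[0,0,0,-14,0,-100,1]]])

```text
time: 8.4
tool_pos: [479.6, -25.5, 162.3]
tcp_rot: [-3.14, -0.002, 2.233]
contact_force: [0.9, -0.3, 0.5]
grip_width: 0.4
```

```bash
python3 - <<'E'
from h import *
o=get_obs();print(o["tool_pos"],o["tcp_rot"],totool(np.array([590,60,300])-o["tool_pos"],o["tcp_rot"][2]))
E
```

```text
[479.62461601 -25.50354708 162.31116596] [-3.13990772e+00 -2.13864476e-03  2.23298705e+00] [  -0.43173682  139.61875074 -137.68883404]
```

Request:
send_rows(targets=[[[0,0,-7,0,15,-28,1],[0,0,-14,0,35,-55,1],[0,0,-21,0,60,-80,1],[0,0,-28,0,85,-100,1],[0,0,-35,-2,110,-120,1]]])

```text
time: 8.82
tool_pos: [568.8, 41.4, 283.4]
tcp_rot: [3.141, 0.001, 2.85]
contact_force: [0.8, -0.1, -0.1]
grip_width: 0.2
```

Request:
send_rows(targets=[[[0,0,-7,-10,10,-10,1],[0,0,-14,-20,22,-18,1],[0,0,-17,-20,22,-18,1],[0,0,-17,-20,22,-18,1]]])

```text
time: 9.15
tool_pos: [594.3, 56.2, 299.5]
tcp_rot: [3.142, -0.0, -3.14]
contact_force: [0.1, -0.1, -0.7]
grip_width: 0.9
```

```bash

python3 look.py w6; sleep 1
```

```text
9.15 [594.29862951  56.203768   299.51865419] [ 3.14155964e+00 -1.41301161e-04 -3.13966820e+00] [ 0.12749649 -0.06466044 -0.72289278]
A [ 47.07006769  14.88684353 299.51865419]
peg_1 [175.6 198.1] 0.91 [613.4 -18.9  64. ] -53.6 111.7
peg_1 [ 37.5 208.9] 0.6 [4.57e+02 3.00e-01 6.40e+01] -141.9 114.6
peg_1 [196.9 324.7] 0.58 [640.3 137.9  64. ] 35.7 114.7
peg_1 [ 59.3 352.8] 0.57 [479.3 161.1  64. ] 127.0 112.8
empty_nest [ 58.9 275.6] 0.76 [477.4  74.9  50. ] 176.8 69.9
bolt_knob [99.5 82.4] 0.76 [ 523.6 -146.5   68. ] -96.2 218.8
bolt_knob [ 41.2 207.4] 0.62 [461.5  -0.9  68. ] -140.0 111.9
```

View pics/w6.png

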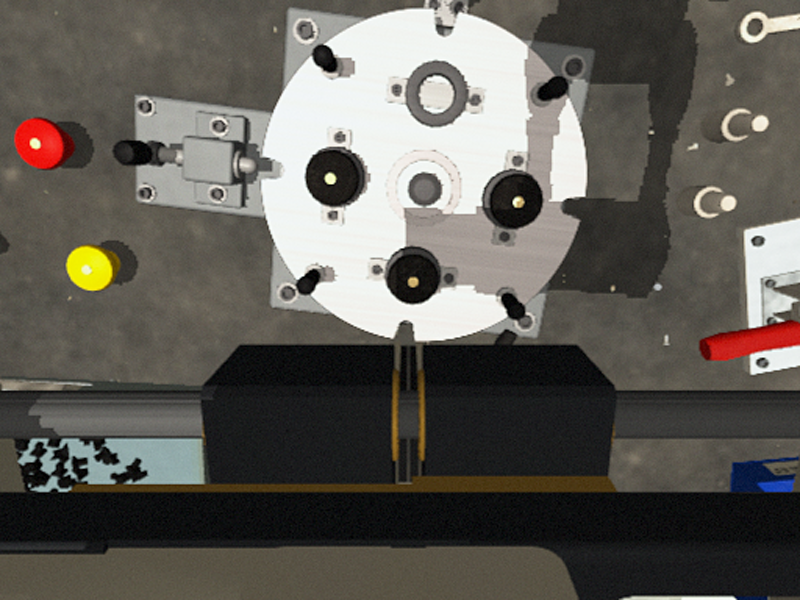

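```bash
python3 - <<'E'
from h import *
im=capture("wrist")[:,:,::-1];cv2.imwrite("pics/w6r.png",im)
cv2.imwrite("pics/w6a.png",cv2.resize(im[80:130,75:200],None,fx=6.4,fy=6.4,interpolation=cv2.INTER_CUBIC))
cv2.imwrite("pics/w6b.png",cv2.resize(im[0:90,215:335],None,fx=6.4,fy=6.4,interpolation=cv2.INTER_CUBIC))
E
```

```text
(no output)
```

View pics/w6a.png

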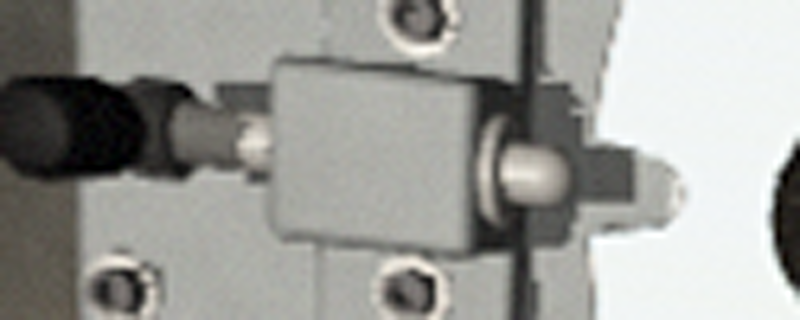

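View pics/w6b.png

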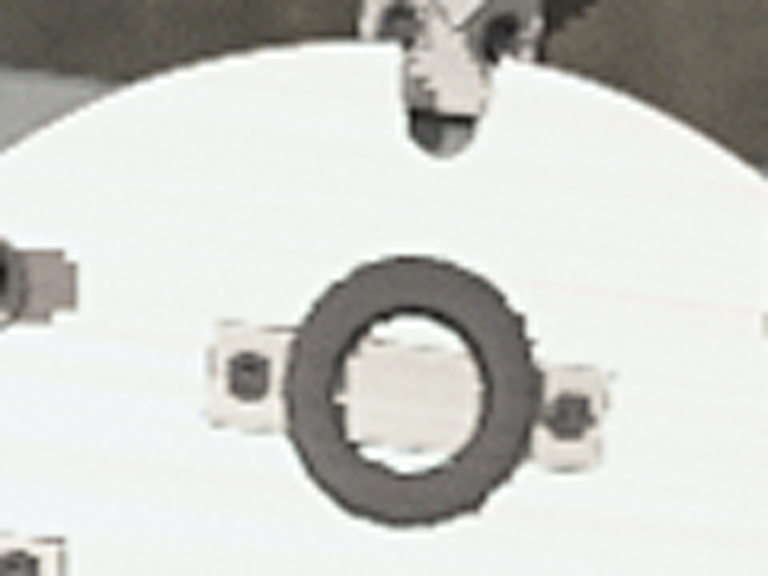

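```bash
python3 - <<'E'
from h import *
m=camera_model("wrist");c=np.array([547.5,70.8])
a=lambda d:np.degrees(np.arctan2(d[1],d[0])).round(2)
B=lambda x,y,z:onz("wrist",(y/6.4,215+x/6.4),z,m)[:2]
A=lambda x,y,z:onz("wrist",(80+y/6.4,75+x/6.4),z,m)[:2]
W=lambda x,y,z:onz("wrist",(y/s,x/s),z,m)[:2]
s=1.5625
se=B(445,155,40);sm=B(448,52,40);n=B(412,392,50);n2=B(412,392,40)
print("slotend",se,a(se-c),"mouth",sm,a(sm-c),"nest",n,a(n-c))
d=B(248,375,45)-B(572,412,45);print("screws dir",a(d)+90)
be=A(685,190,40);bm=A(595,190,40);print("bslot",be,a(be-c),bm,a(bm-c))
for z in(30,35):
  p=A(555,178,z);print("pin",p,a(p-c))
kn=A(50,128,83);print("knob",kn,a(kn-c))
p1,p2=A(245,142,33),A(555,178,33);print("bolt axis",a(p1-p2))
sc=np.array([W(*q,11) for q in((306,30),(573,67),(526,323),(288,293))]);print(sc,sc.mean(0))
for i in range(4):
  d=sc[(i+1)%4]-sc[i];print(np.linalg.norm(d).round(1),a(d)%90)
E
```

```text
slotend [437.25580221  85.49154609] 172.41 mouth [420.35403736  85.75368082] 173.29 nest [478.75750576  79.46294672] 172.82
screws dir -6.219999999999999
bslot [533.65630937 -39.73501545] -97.14 [533.62242035 -57.12891164] -96.19
pin [531.52462776 -67.61062409] -96.58
pin [531.43951671 -66.14602093] -96.69
knob [ 522.09477016 -138.32621558] -96.93
bolt axis -96.61
[[425.33697749 -22.51238441]
 [452.89042416 191.3256701 ]
 [669.51896581 165.73248547]
 [640.73104209 -50.00390347]] [547.11935239  71.13546692]
215.6 82.66
218.1 83.26
217.6 82.4
217.1 82.72999999999999
```

Slot, nest and base directions agree to within about 0.5°: nest and slot at 172.4–173.3° against the pointer at about 173°, and bolt-side slot at −96.7° against the pin at −96.6°. The view shows the slot squarely in front of both pin and pointer. I'm moving round to the outer side of the bolt knob, turning the tool so its x axis lies along the push.

Request:
send_rows(targets=[[[0,0,7,10,-30,0,1],[0,0,14,20,-60,0,1],[0,0,21,30,-90,10,1],[0,0,28,40,-120,20,1],[0,0,35,50,-150,30,1]]])

```text
time: 9.82
tool_pos: [542.5, -95.1, 269.6]
tcp_rot: [3.141, 0.0, 2.523]
contact_force: [0.4, -0.6, -0.7]
grip_width: 0.4
```

Request:
send_rows(targets=[[[0,0,7,0,0,0,1],[0,0,14,0,0,0,1],[0,0,21,0,0,0,1],[0,0,28,0,0,0,1],[0,0,35,0,0,0,1]]])

```text
time: 10.23
tool_pos: [543.0, -94.1, 269.8]
tcp_rot: [-3.142, -0.0, 1.912]
contact_force: [-0.8, -0.5, 0.2]
grip_width: 0.3
```

Request:
send_rows(targets=[[[0,0,7,0,0,0,1],[0,0,14,0,0,0,1],[0,0,21,0,0,0,1],[0,0,27,0,0,0,1],[0,0,27,0,0,0,1]]])

```text
time: 10.65
tool_pos: [543.1, -93.9, 269.7]
tcp_rot: [-3.142, -0.0, 1.443]
contact_force: [0.1, -0.4, -0.1]
grip_width: 0.5
```

```bash
python3 - <<'E'
from h import *
o=get_obs();print(o["tool_pos"],o["tcp_rot"])
for z in(160,61): print(totool(np.array([517.5,-181,z])-o["tool_pos"],o["tcp_rot"][2]))
E
```

```text
[543.14002697 -93.911978   269.74805865] [-3.14151687e+00 -7.00480986e-05  1.44322494e+00]
[-89.64239626 -14.35184139 109.74805865]
[-89.64239626 -14.35184139 208.74805865]
```

Request:
send_rows(targets=[[[0,0,0,-32,-5,10,1],[0,0,0,-64,-10,25,1],[0,0,0,-90,-14,50,1],[0,0,0,-90,-14,80,1],[0,0,0,-90,-14,110,1]]])

```text
time: 11.07
tool_pos: [518.0, -183.2, 159.1]
tcp_rot: [3.14, 0.001, 1.448]
contact_force: [1.0, 0.7, -0.9]
grip_width: 0.6
```

Request:
send_rows(targets=[[[0,0,0,0,0,20,1],[0,0,0,0,0,20,1],[0,0,0,0,0,20,1]]])

```text
time: 11.32
tool_pos: [518.1, -181.3, 139.4]
tcp_rot: [-3.14, -0.001, 1.45]
contact_force: [-0.2, -0.2, 0.9]
grip_width: 0.5
```

```bash

python3 look.py w7; sleep 1
```

```text
11.3167 [ 518.07636393 -181.25976881  139.40196223] [-3.13978713e+00 -7.84367607e-04  1.44963971e+00] [-0.21410552 -0.23065365  0.85038287]
A [253.93047633  -1.5780766  139.40196223]
```

View pics/w7.png

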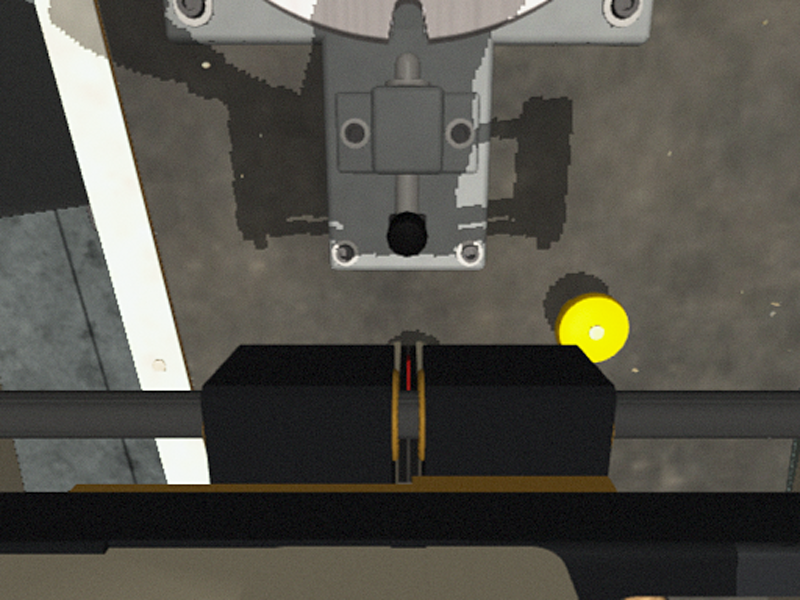

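The picture shows the bolt knob at (407,232), the pin and the slot (at (407,20)) all on one line, square to the tool. I'm descending outside the knob.

Request:
send_rows(targets=[[[0,0,0,0,0,25,1],[0,0,0,0,0,50,1],[0,0,0,0,0,70,1],[0,0,0,0,0,78,1],[0,0,0,0,0,78,1]]])

```text
time: 11.93
tool_pos: [518.1, -181.0, 60.9]
tcp_rot: [-3.14, -0.001, 1.449]
contact_force: [-0.1, 0.2, 0.0]
grip_width: 0.4
```

Request:
send_rows(targets=[[[0,0,0,5,0,0,1],[0,0,0,9,0,0,1],[0,0,0,13,0,0,1],[0,0,0,16,0,0,1],[0,0,0,19,0,0,1]]])

```text
time: 12.35
tool_pos: [521.6, -162.5, 62.7]
tcp_rot: [3.14, 0.001, 1.449]
contact_force: [-0.1, -2.2, 1.5]
grip_width: 0.4
```

Request:
send_rows(targets=[[[0,0,0,2,0,0,1],[0,0,0,4,0,0,1],[0,0,0,6,0,0,1],[0,0,0,7,0,0,1],[0,0,0,8,0,0,1]]])

```text
time: 12.77
tool_pos: [522.0, -154.5, 61.7]
tcp_rot: [3.141, 0.0, 1.448]
contact_force: [-0.1, -2.0, 0.5]
grip_width: 0.4
```

```bash

python3 look.py w8; sleep 1
```

```text
12.7667 [ 521.96162364 -154.52572877   61.74411461] [3.14135891e+00 2.29230253e-05 1.44796721e+00] [-0.11446593 -1.96000431  0.48193528]
A [226.91883255  -2.58329455  61.74411461]
bolt_knob [205.3 256.7] 0.85 [ 521.8 -132.8   68. ] -97.1 205.4
```

View pics/w8.png

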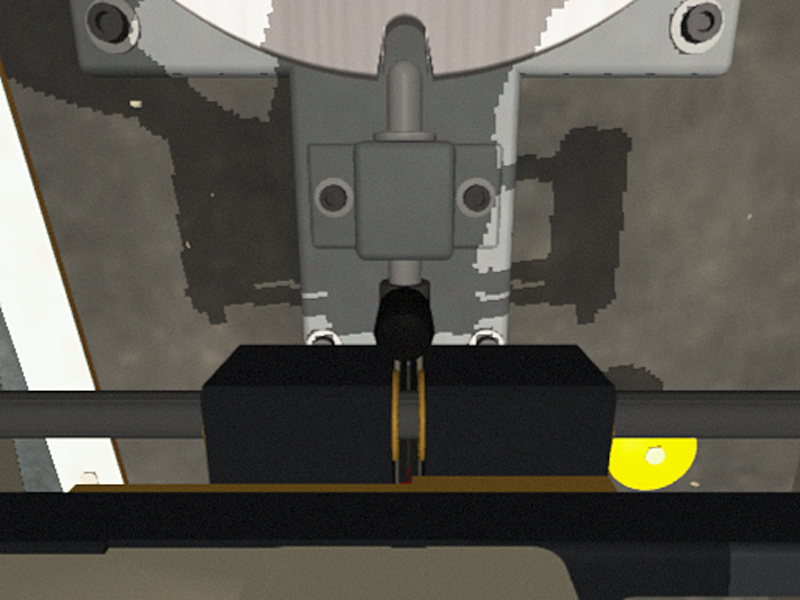

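The pin's nose is in the slot at (405,65) with about 2 N of push. I'm continuing to the stop.

Request:
send_rows(targets=[[[0,0,0,2,0,0,1],[0,0,0,4,0,0,1],[0,0,0,6,0,0,1],[0,0,0,7,0,0,1],[0,0,0,8,0,0,1]]])

```text
time: 13.38
tool_pos: [522.8, -146.3, 61.6]
tcp_rot: [-3.141, -0.0, 1.448]
contact_force: [0.2, -1.7, -0.9]
grip_width: 0.3
```

Request:
send_rows(targets=[[[0,0,0,1,0,0,1],[0,0,0,2,0,0,1],[0,0,0,2,0,0,1]]])

```text
time: 13.63
tool_pos: [522.9, -145.5, 61.7]
tcp_rot: [-3.141, 0.002, 1.449]
contact_force: [-1.1, -7.4, -1.0]
grip_width: 0.5
```

Request:
send_rows(targets=[[[0,0,0,1,0,0,1],[0,0,0,2,0,0,1],[0,0,0,2,0,0,1]]])

```text
time: 13.88
tool_pos: [523.0, -145.2, 61.7]
tcp_rot: [3.141, 0.004, 1.449]
contact_force: [-3.3, -13.2, -2.4]
grip_width: 0.2
```

Request:
send_rows(targets=[[[0,0,0,1,0,0,1],[0,0,0,2,0,0,1],[0,0,0,2,0,0,1]]])

```text
time: 14.13
tool_pos: [523.1, -144.9, 61.8]
tcp_rot: [3.141, 0.007, 1.449]
contact_force: [-5.9, -21.1, -2.6]
grip_width: 0.5
```

```bash

python3 look.py w9; sleep 1
```

```text
14.1333 [ 523.09066557 -144.88777633   61.80031016] [3.14132911 0.00661231 1.44923947] [ -5.86717681 -21.11985941  -2.55472965]
A [217.21819593  -2.2466273   61.80031016]
bolt_knob [206.3 256.3] 0.75 [ 522.7 -123.6   68. ] -97.2 196.2
```

View pics/w9.png

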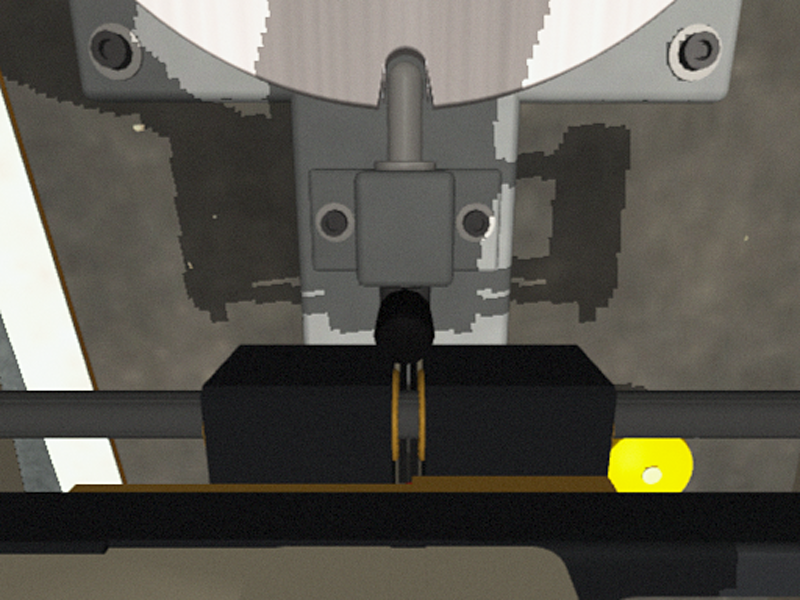

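The bolt is at its hard stop: the pin fills the slot, and the knob measures 196 mm from the axis, which is the home value. I'm drawing back outward, then up, for a last look.

Request:
send_rows(targets=[[[0,0,0,-6,0,0,1],[0,0,0,-16,0,0,1],[0,0,0,-30,0,0,1],[0,0,0,-30,0,-25,1],[0,0,0,-30,0,-60,1]]])

```text
time: 14.75
tool_pos: [517.7, -170.6, 119.5]
tcp_rot: [-3.135, -0.003, 1.447]
contact_force: [0.9, 0.1, -0.4]
grip_width: 0.4
```

Request:
send_rows(targets=[[[0,0,0,0,0,-40,1],[0,0,0,0,0,-80,1],[0,0,0,20,0,-120,1],[0,0,0,50,0,-150,1],[0,0,0,50,0,-150,1]]])

```text
time: 15.17
tool_pos: [528.4, -118.7, 278.4]
tcp_rot: [3.131, 0.0, 1.45]
contact_force: [0.1, -0.7, 0.7]
grip_width: 0.5
```

```bash

python3 look.py w10
python3 - <<'E'
from h import *
for c in("top","side"):
  cv2.imwrite(f"pics/{c}9.png",cv2.resize(capture(c)[:,:,::-1],(800,600),interpolation=cv2.INTER_CUBIC))
E
```

```text
15.1667 [ 528.40965217 -118.73454982  278.42359115] [3.13053545e+00 1.63811708e-04 1.44997794e+00] [ 0.14169146 -0.6900574   0.6552598 ]
A [190.61614848  -4.21432119 278.42359115]
peg_1 [ 63.1 331.7] 0.7 [618.2 -18.9  64. ] -51.7 114.6
peg_1 [ 63.8 179. ] 0.67 [ 4.565e+02 -3.000e-01  6.400e+01] -141.8 115.4
bolt_knob [166.5 254.6] 0.74 [ 522.6 -119.5   68. ] -97.4 192.1
```

```bash
sleep 1
```

```text
(no output)
```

View pics/w10.png

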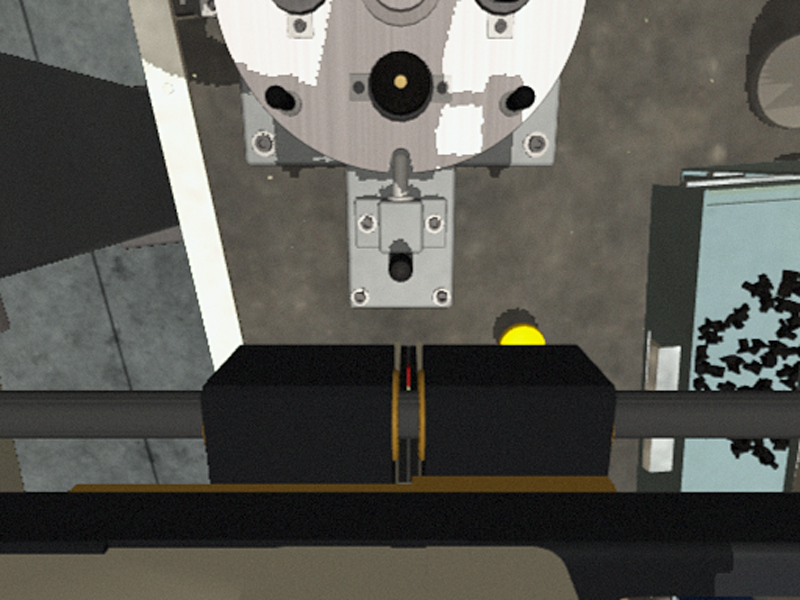

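View pics/side9.png

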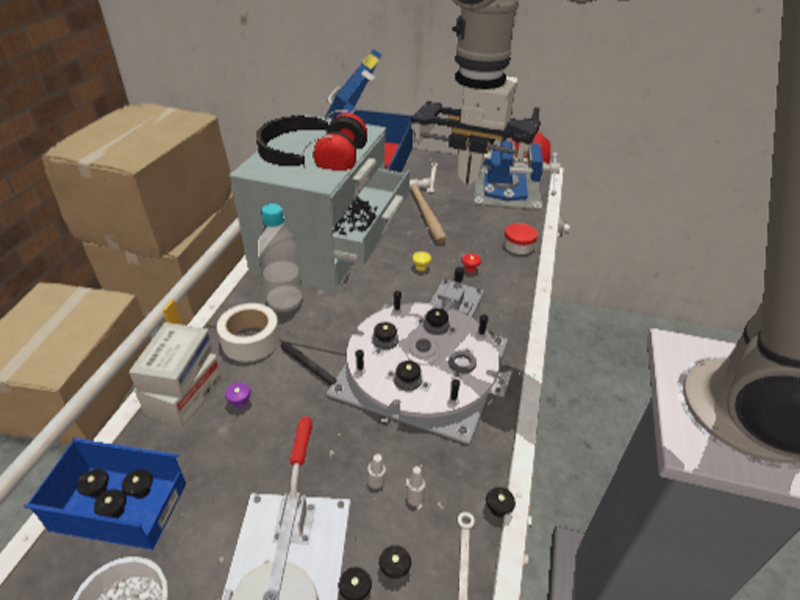

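The side view shows the empty nest (462,360) facing the pointer (500,380), three knobs seated, and the loose things where they were. In the wrist view the pin (400,160) is in the slot and the gripper is clear. I'm holding still, then handing in.

Request:
send_rows(targets=[[[0,0,0,0,0,0,1],[0,0,0,0,0,0,1],[0,0,0,0,0,0,1],[0,0,0,0,0,0,1]]])

```text
time: 15.8
tool_pos: [525.9, -121.0, 271.3]
tcp_rot: [-3.141, -0.0, 1.448]
contact_force: [0.4, -0.1, 0.4]
grip_width: 0.3
```

```bash
python3 -c "
from plant import *
print(close_job())"
```

```text
the job is handed in; nothing more can be done
None
```

The empty nest now stands at the loading pointer and the lock bolt is fully home, and I handed the job in at about 16 s. I turned the dial about 63° clockwise by pushing peg_1 with the shut fingers. Then I pushed the bolt knob from its outer side until it hit its stop (about 22 N), drew back and moved up clear.

- **Alignment before locking:** the nest and slots agreed with the pointer and bolt directions to within about 0.5°, going by points I picked in the image. The network's own nest and peg readings disagreed by up to about 4°, and I set those aside.
- **Bolt:** the pin sat in the slot, with the knob at 196.2 mm from the axis against 196 mm for home. A reading after drawing back gave 192 mm. It was taken while the arm was still settling, so I put it down to measurement scatter and did not repeat it.
- **Scene:** the last side view showed the three loaded knobs seated, and the loose things and look-alikes where they had been. The gripper was touching nothing.

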